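Gauge a turned rod with the bench caliper

ROBOT

A 6-joint arm with a two-finger parallel gripper is mounted at the origin on the work surface. World frame = base frame: x ahead of the robot, y to its left, z up, the work surface at z = 0. Lengths are in m, angles in rad, forces in N, time in s.
With the tool pointing down it reaches from about 0.3 to 0.775 m from the base axis. Payload 14.6 kg.
Tool frame: the origin (TCP) lies at the very end of the fingers, on their centre line; the grasp point (between the pads) lies 19 mm behind it (pinch_z is the distance from the TCP to the grasp point, in m); z points along the fingers, y is the direction in which the jaws open and shut (so a half turn about z gives the same grasp; the last joint's range is limited). The gripper opens to 94 mm and grips with 3 to 60 N. Pads are 16 mm wide; open, the fingers measure 119 mm over their backs; the gripper's body (75 mm by 177 mm) begins 78 mm behind the grasp point.
Start: joints at [1.043, 0.3, 1.521, -0, 1.321, -0.067], TCP at [0.245, 0.493, 0.205] pointing down, gripper open.
Joint ranges: [-3.03, 3.03], [-0.79, 2.21], [0.23, 2.52], [-1.04, 4.18], [0, 3.07], [-2.55, 2.55]. Speed limits (rad/s): [2.22, 2.22, 2.57, 3.14, 3.14, 3.14].

INTERFACE

Orientations are given as [roll, pitch, yaw] about the fixed x, y, z axes, in that order (R = Rz(yaw) Ry(pitch) Rx(roll)).
In Python, from station import get_obs, camera, hand_in, pinch_z gives the robot as it stands.
- The arm moves only by the tool servo_tool, never from a script. Its argument "moves" is a list that holds one entry, the list of rows, each a list of 7 numbers: the turn, a rotation vector about the tool's x, y, z normalised to -1 to 1, where 1 is pi/2 rad, then the shift along the tool's x, y, z normalised to -1 to 1, where 1 is 500 mm, then the closure, from 0 (fully open) to 1 (shut). In form: [[[rx, ry, rz, x, y, z, hand], ...]]. A call has 1 to 12 rows; each row is the pose to reach, as a shift and turn from the pose measured when the call began, along the tool's axes at that moment; what a row does not reach only later rows make up. A row lasts 1/12 s, in which the tool goes at most 41.7 mm and 7.16 degrees, less where a joint would pass 70% of its speed; a pose out of reach is approached as far as the arm can. A call with a number of a shift or a turn outside -1 to 1 is refused whole. A call with a gripper value outside its range is refused whole. The fingers move at their own pace and stop on an object; "squeeze" is the grip in N (left out, the last holds). Time passes only in rows, so rows that repeat a pose let the fingers close. It gives the time, the measured TCP pose, the force and the opening at its end, in the units of the state.
- get_obs(): the state, without advancing time (a new reading comes with each control period).
- camera(name): name is "side" or "top" or "wrist"; returns a dict with "color" (400x640x3 uint8, red, green, blue), "intrinsics" (3x3 intrinsics, pixels), "distortion" ([k1, k2, p1, p2, k3] as OpenCV has them; the pictures are not rectified), "rvec" (rotation vector, rad) and "tvec" (3), from world to camera coordinates, as OpenCV has them. Camera axes: x right, y down, z forward; pixel columns grow to the right and rows downward; lengths in m; the calibration is good to about 2 mm. A picture is of the moment at which its call begins. There is no depth.
- hand_in(): hands the job in, once; it reports no verdict.
The state is a dict: "time_s": time; "qpos": joint angles; "joint_vel": joint speeds; "tau": joint torques, N m; "ee_pos": TCP position; "eef_rot": TCP orientation; "force": force on the tool from outside, world axes, zero at the start; "moment": the same for the moment, N m; "grip_width": finger opening in m.
Only numpy, scipy, OpenCV 4.12 (cv2) and the standard library are available. Lean on these libraries where they do the work, as an engineer would, in place of code of your own. Each camera call takes 0.05 s, during which the arm holds its last target.

TASK

Check the turned rod: stand the solid round wooden rod upright on the bench gauge's board between the open jaws, well inside the jaw tips. Then slide the movable jaw along its beam until both jaws just touch the rod lightly, never pressing so hard that its arm is cocked out of square, and leave it closed on the standing rod, hands off. Leave everything else on the bench alone.

Things in the scene. Friction and masses are not known exactly. Their poses are not given: they have to be found in the camera images.
- rod: Solid round light-wood rod standing on end, 40 mm diameter, 100 mm tall, about 90 g, flat plain top. Origin at the centre of its underside, z up along it. This is the part to gauge.
- block: Bystander: square light-wood blank standing on end, 40 x 40 x 100 mm. Origin at the centre of its underside. Leave it alone.
- tube: Bystander: light-wood tube standing on end, 40 mm outside, 24 mm bore open at the top, 100 mm tall. Origin at the centre of its underside. Leave it alone.
- gauge: Bench gauge, fixed to the bench: grey board 130 (x) x 250 (y) x 15 mm high with a steel beam (8 mm thick, top at z 44 mm) along y at x = -35 mm. Origin at the centre of the board's underside, z up; board top at z = 15 mm. Both jaws stand out from the beam to x = +35 mm, z 16 to 42 mm. Fixed jaw's face at y = -58 mm, looking to +y; the sliding jaw on the +y side closes towards -y.
- rod_place (a point): Good spot for the rod: point on the board's top (z = 15 mm) at gauge x = +5, y = -24 mm, 14 mm clear of the fixed jaw. The rod's axis may stand from gauge x = -10 to +20 mm, anywhere between the jaw faces.
- fixed_jaw: The fixed steel jaw. Origin on the beam line (gauge x = -35 mm) in the plane of its jaw face, at the board's underside level; axes as the gauge's.
- sliding_jaw: The movable jaw: a dark steel carriage riding on the beam (26 x 40 mm, top at z = 52 mm) with a steel jaw arm clamped to it, out towards +x. Origin on the beam line under the middle of the carriage, at the board's underside level; axes as the gauge's. The arm is clamped differently each time: its jaw face lies 20 to 40 mm from the origin towards -y. Closes to the gauge's -y.
- thumb_post (a point): Middle of the round steel thumb post that stands on the carriage, for pushing or pinching: 16 mm diameter, from z = 52 to 82 mm; this point is on its axis at z = 67 mm. Straight above the sliding jaw's origin.
- jaw_slide (a joint): How far the carriage has been slid shut (m) towards -y; 0 = fully open. Because the arm is clamped differently each time, the value at which the jaw meets the 40 mm rod (rod against the fixed jaw) is anywhere from 0.040 to 0.060: find it by feel. It starts at 0 to 0.012. Slides with a drag of about 2.5 N and stays where it is left.
- jaw_tilt (a joint): How far the jaw arm is cocked on its carriage (rad) about the vertical through the thumb post; 0 = square, springs back with 6 N m/rad. Pressing the rod cocks it about 0.007 rad per newton (rod 40 mm out from the beam); over 0.035 rad either way is too much. Once the rod is clamped the push rises 3 to 4 N per mm: feel for the rise above the drag.
- connector1: Bystander: light-wood corner connector, 42 mm block with two tapered tenons. Leave alone.
- connector2: Bystander: darker wood corner connector, 42 mm block with two tapered tenons. Leave alone.
- glue: Bystander: white glue bottle, 60 mm diameter, 160 mm tall. Leave alone.
- screwdriver: Bystander: screwdriver lying down, 190 mm. Leave alone.
- sanding_block: Bystander: cork sanding block, 100 x 60 x 30 mm. Leave alone.
- mallet: Bystander: hammer lying down, 280 mm. Leave alone.
Things that resemble listed ones, but are neither listed nor needed, are in the scene too. What is shaped like the rod but black, green or purple is not meant.

How it is judged:
By the outcome, as a careful person would: the job done as asked, in the order asked, and still so for the second after the job is handed in, with the robot touching nothing.
It also fails if it takes over 61 s, if anything falls off the work surface, if the arm or the gripper's body presses on something with over 40 N, if the wrist force passes 120 N, or if a joint passes its speed limit or range.

## Working session

There is one attempt and no reset: what is moved stays moved. The work goes in short steps, Python scripts to look and compute and a tool call to move; the robot and the scene stay as the last step left them, time stands still between calls to the robot, and variables do not carry over. Pictures are saved under pics/ and viewed, and the job is handed in when it is done.

Besides the shell and the picture viewer there is one more tool, called after "Request:" as a command line: name --argument value ..., lists and objects as JSON in quotes. servo_tool: Moves the arm, as the interface text tells. Scaled input: -1 to 1 covers 500 mm each way for a shift and pi/2 rad each way for a turn. Its arguments: {"type":"object","properties":{"moves":{"type":"array"},"squeeze":{"type":"number"}},"required":["moves"]}

```bash
ls; mkdir -p pics; python3 - <<'E'
from station import get_obs,camera,pinch_z
import cv2,pickle
print(get_obs(),pinch_z)
for n in("top","side","wrist"):
    c=camera(n);cv2.imwrite(f"pics/{n}0.png",c["color"][:,:,::-1]);pickle.dump(c,open(f"{n}0.pkl","wb"))
    print(n,c["intrinsics"],c["distortion"],c["rvec"],c["tvec"])
E
```

```text
pics
{'time_s': 0.0, 'qpos': array([ 1.04340067e+00,  3.00498734e-01,  1.52161489e+00, -1.45399242e-06,
        1.32068993e+00, -6.65910474e-02]), 'joint_vel': array([-0.00065814,  0.00038506,  0.00161532, -0.00069118,  0.00114106,
       -0.00090951]), 'tau': array([ 3.82253011e-04, -5.31804121e+01, -3.52742600e+01,  7.09018693e-02,
        2.43693794e-02, -1.24414046e-04]), 'ee_pos': array([0.24442769, 0.49239468, 0.20485687]), 'eef_rot': array([-3.14038434e+00, -7.91704501e-05,  2.68078836e+00]), 'force': array([-0.17352541, -0.23908457,  0.93626866]), 'moment': array([-0.01888753, -0.03742276, -0.00046372]), 'grip_width': 0.09414259668413907} 0.0188
top [[484.58108619   0.         322.31402021]
 [  0.         484.58108619 202.14544765]
 [  0.           0.           1.        ]] [-0.02700097  0.          0.          0.          0.        ] [ 2.1929072  -2.15849267  0.08702632] [-0.02584398  0.58183735  1.62211123]
side [[366.8589471    0.         323.18045251]
 [  0.         366.8589471  199.05508787]
 [  0.           0.           1.        ]] [-0.04469483  0.          0.          0.          0.        ] [ 2.32208057 -0.51616553  0.195912  ] [-0.54809706  0.23987653  1.05043785]
wrist [[284.83153585   0.         317.99824229]
 [  0.         284.83153585 200.37312949]
 [  0.           0.           1.        ]] [-0.03900988  0.          0.          0.          0.        ] [-2.48241655 -1.53976777 -0.19399502] [-0.55049478 -0.02498141  0.38982285]
```

View pics/top0.png

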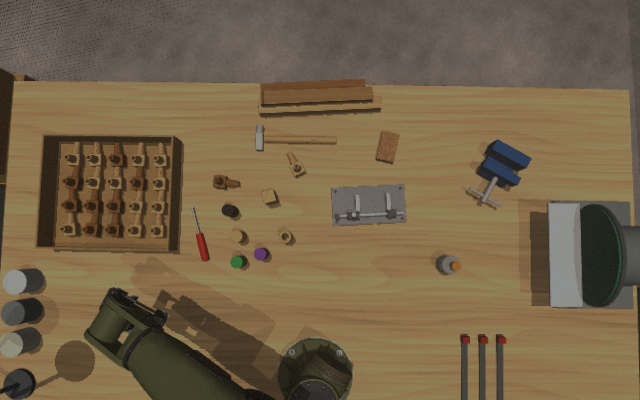

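View pics/side0.png

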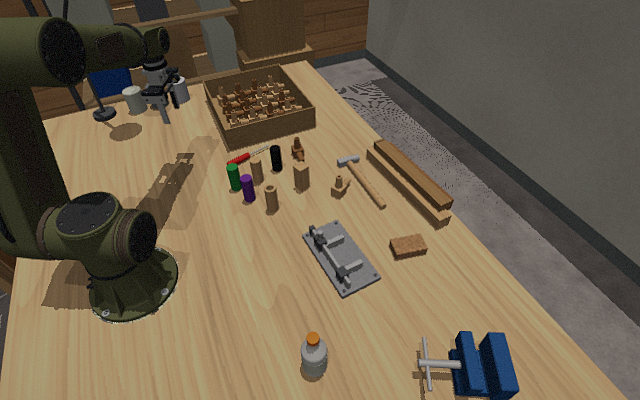

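View pics/wrist0.png

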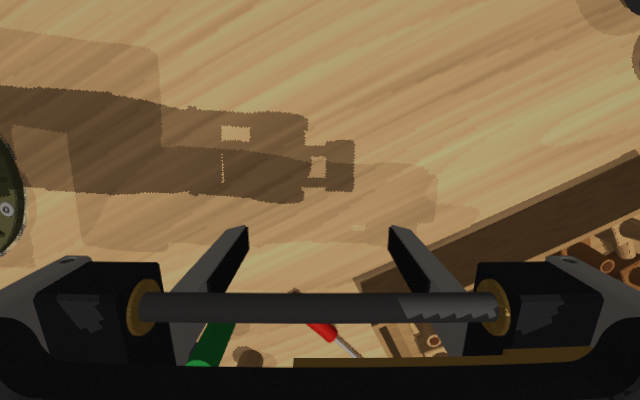

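```bash
python3 - <<'E'
import cv2,numpy as np
t=cv2.imread("pics/top0.png");s=cv2.imread("pics/side0.png")
a=cv2.resize(t[180:275,200:320],None,fx=6,fy=6,interpolation=cv2.INTER_CUBIC)
b=cv2.resize(t[175:235,320:415],None,fx=8,fy=8,interpolation=cv2.INTER_CUBIC)
c=cv2.resize(s[130:220,215:325],None,fx=6,fy=6,interpolation=cv2.INTER_CUBIC)
d=cv2.resize(s[205:300,290:390],None,fx=6,fy=6,interpolation=cv2.INTER_CUBIC)
for n,i in zip("abcd",(a,b,c,d)):cv2.imwrite(f"pics/crop_{n}.png",i)
E
```

```text
(no output)
```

View pics/crop_a.png

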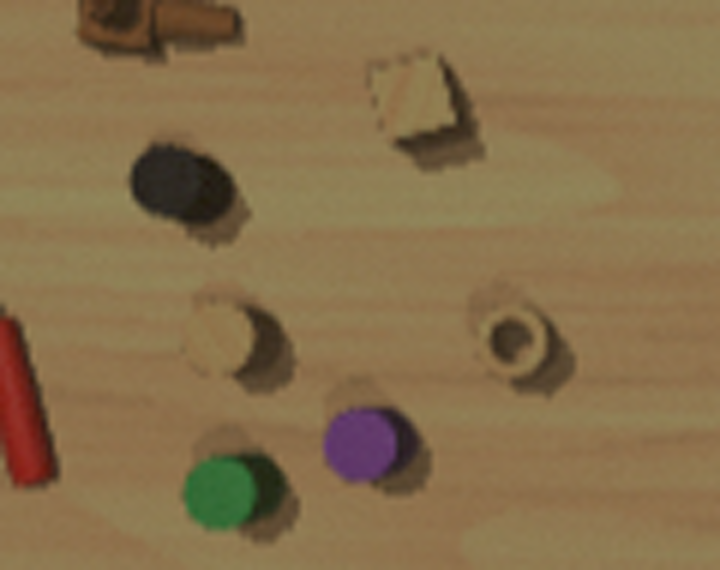

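View pics/crop_b.png

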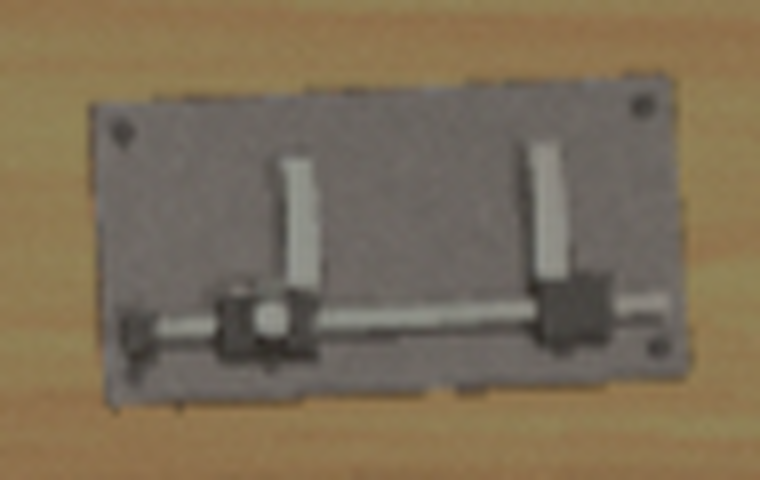

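View pics/crop_c.png

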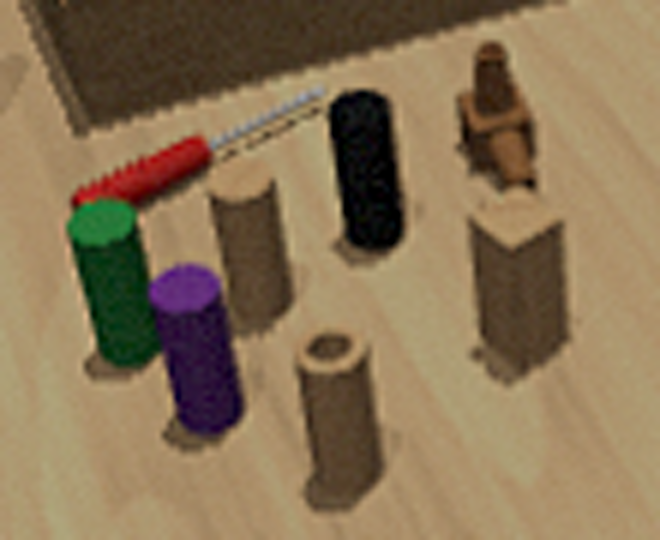

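View pics/crop_d.png

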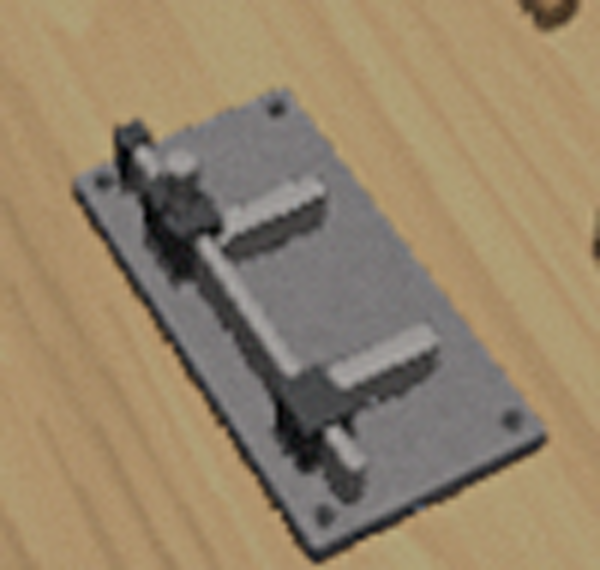

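```bash
cat > h.py <<'E'
import cv2,numpy as np,pickle
def load(n):return pickle.load(open(n+".pkl","rb"))
def ray(c,p):
    u=cv2.undistortPoints(np.array([[p]],float),c["intrinsics"],np.array(c["distortion"]))[0,0]
    R=cv2.Rodrigues(np.array(c["rvec"]))[0];t=np.array(c["tvec"]).ravel()
    return -R.T@t,R.T@np.array([u[0],u[1],1.])
def onz(c,p,z):
    o,d=ray(c,p);return o+d*(z-o[2])/d[2]
def proj(c,X):
    return cv2.projectPoints(np.array(X,float).reshape(-1,1,3),np.array(c["rvec"]),np.array(c["tvec"]),c["intrinsics"],np.array(c["distortion"]))[0][:,0]
def tri(c1,p1,c2,p2):
    o1,d1=ray(c1,p1);o2,d2=ray(c2,p2)
    A=np.stack([d1,-d2],1);s=np.linalg.lstsq(A,o2-o1,rcond=None)[0]
    a,b=o1+s[0]*d1,o2+s[1]*d2
    return (a+b)/2,np.linalg.norm(a-b)
E
python3 - <<'E'
from h import *
T=load("top0");S=load("side0")
f=lambda x,y,s,x0,y0:((x+.5)/s-.5+x0,(y+.5)/s-.5+y0)
print("cams",ray(T,(320,200))[0],ray(S,(320,200))[0])
rt=f(218,341,6,200,180); rs=f(245,181,6,215,130)
print("rod top",rt,onz(T,rt,.1),"side",rs,onz(S,rs,.1),tri(T,rt,S,rs))
for n,p,z in(("tube",(516,341),.1),("block",(412,97),.1),("purple",(362,444),.1),("green",(221,492),.1),("black",(170,180),.1)):
    print(n,onz(T,f(*p,6,200,180),z))
for n,p in(("TL",(93,103)),("TR",(675,75)),("BR",(690,375)),("BL",(110,405))):print(n,onz(T,f(*p,8,320,175),.015))
for n,p in(("TL",(283,92)),("TR",(545,437)),("BR",(318,555)),("BL",(77,185))):print("side",n,onz(S,f(*p,6,290,205),.015))
pt=f(270,320,8,320,175);ps=f(182,160,6,290,205)
print("post",onz(T,pt,.082),onz(S,ps,.082),tri(T,pt,S,ps))
hsv=cv2.cvtColor(T["color"],cv2.COLOR_RGB2HSV)
m=((hsv[...,1]<60)).astype(np.uint8);m[:175]=0;m[235:]=0;m[:,:320]=0;m[:,415:]=0
m=cv2.morphologyEx(m,cv2.MORPH_CLOSE,np.ones((5,5)))
cs,_=cv2.findContours(m,cv2.RETR_EXTERNAL,cv2.CHAIN_APPROX_NONE);k=max(cs,key=cv2.contourArea)
r=cv2.minAreaRect(k);print(r);bp=cv2.boxPoints(r);print(bp)
W=np.array([onz(T,p,.015) for p in bp]);print(W,W.mean(0),np.linalg.norm(np.diff(W,axis=0),axis=1))
E
```

```text
cams [ 0.44279156 -0.02569384  1.66544977] [ 0.27052834 -0.74273576  0.91461949]
rod top (235.91666666666666, 236.41666666666666) [0.46038262 0.26006448 0.1       ] side (255.41666666666666, 159.75) [0.46298855 0.25396986 0.1       ] (array([0.46231096, 0.26056375, 0.09499444]), np.float64(0.003833324023715034))
tube [0.46301755 0.09960677 0.1       ]
block [0.59387244 0.15888501 0.1       ]
purple [0.4065637  0.18101927 0.1       ]
green [0.37968861 0.25601588 0.1       ]
black [0.54677006 0.28874539 0.1       ]
TL [ 0.63404625 -0.04618129  0.015     ]
TR [ 0.65003244 -0.29548305  0.015     ]
BR [ 0.52148169 -0.30209917  0.015     ]
BL [ 0.50485978 -0.0552831   0.015     ]
side TL [ 0.62984654 -0.04912603  0.015     ]
side TR [ 0.64618337 -0.29550845  0.015     ]
side BR [ 0.5211678  -0.30502089  0.015     ]
side BL [ 0.50456126 -0.06067641  0.015     ]
post [ 0.53811797 -0.1190192   0.082     ] [ 0.5393184  -0.11898506  0.082     ] (array([ 0.53862908, -0.1191698 ,  0.08243618]), np.float64(0.0011278901492431399))
((368.255615234375, 204.6122283935547), (37.702903747558594, 72.75911712646484), 87.1375961303711)
[[330.98004 187.60101]
 [403.64838 183.96759]
 [405.5312  221.62344]
 [332.86285 225.25687]]
[[ 0.63347142 -0.04547861  0.015     ]
 [ 0.64991282 -0.29449093  0.015     ]
 [ 0.52083312 -0.30114111  0.015     ]
 [ 0.50459957 -0.05375595  0.015     ]] [ 0.57720423 -0.17371665  0.015     ] [0.24955451 0.12925089 0.24791722]
```

I have three candidates in the top view: the rod at (236,236), the tube at (286,237) and the block at (269,197). The enlarged crop shows a plain solid round top at (236,236), a bored top on the tube and a square top on the block. So the rod is the one at (236,236), near world (0.461, 0.260). The board's measured sides (250 x 129 mm) and the post (z 82.4 mm) match the sizes given.

```bash
cat >> h.py <<'E'
from scipy.spatial.transform import Rotation as Ro
def go(target,yaw=None):
    from station import get_obs
    o=get_obs();R=Ro.from_euler("xyz",o["eef_rot"])
    d=R.inv().apply(np.array(target)-o["ee_pos"])
    print("t",round(o["time_s"],2),"pos",o["ee_pos"].round(4),"rot",o["eef_rot"].round(4),"F",o["force"].round(2),"w",round(o["grip_width"],4))
    rv=np.zeros(3)
    if yaw is not None: rv=(R.inv()*Ro.from_euler("xyz",[np.pi,0,yaw])).as_rotvec()
    print("norm turn",(rv/(np.pi/2)).round(4),"shift",(d/.5).round(4),"dist",np.linalg.norm(d).round(4))
E
python3 -c "
from h import *
go((.461,.259,.19),np.pi+.0655)"
```

```text
t 0.15 pos [0.2445 0.4925 0.205 ] rot [-3.1407 -0.      2.6808] F [0.09 0.22 0.49] w 0.0941
norm turn [-5.00e-04 -2.00e-04 -3.35e-01] shift [-0.5955 -0.2256  0.0303] dist 0.3188
```

Request:
servo_tool --moves '[[[0,0,-0.08,-0.1,-0.04,0,0],[0,0,-0.16,-0.2,-0.08,0,0],[0,0,-0.24,-0.3,-0.115,0.01,0],[0,0,-0.3,-0.4,-0.15,0.02,0],[0,0,-0.335,-0.47,-0.18,0.03,0.2],[0,0,-0.335,-0.53,-0.2,0.03,0.2],[0,0,-0.335,-0.57,-0.217,0.03,0.2],[0,0,-0.335,-0.5955,-0.2256,0.03,0.2],[0,0,-0.335,-0.5955,-0.2256,0.03,0.2],[0,0,-0.335,-0.5955,-0.2256,0.03,0.2],[0,0,-0.335,-0.5955,-0.2256,0.03,0.2]]]'

```text
time_s: 1.07
ee_pos: [0.4607, 0.2592, 0.1899]
eef_rot: [-3.141, -0.001, -3.077]
force: [0.1, -0.2, 0.5]
grip_width: 0.0753
```

```bash
python3 - <<'E'
from h import *
from station import camera
go((.461,.259,.19),np.pi+.0655)
c=camera("wrist");cv2.imwrite("pics/wrist1.png",c["color"][:,:,::-1]);pickle.dump(c,open("wrist1.pkl","wb"))
print(proj(c,[(.461,.259,.1),(.461,.259,0)]))
E
```

```text
t 1.07 pos [0.4607 0.2592 0.1899] rot [-3.1409e+00 -1.1000e-03 -3.0767e+00] F [ 0.08 -0.17  0.52] w 0.0753
norm turn [-0.0004 -0.0007 -0.0004] shift [-0.0006 -0.0005 -0.0002] dist 0.0004
[[316.58825462 204.18259052]
 [316.96739696 184.3411687 ]]
```

View pics/wrist1.png

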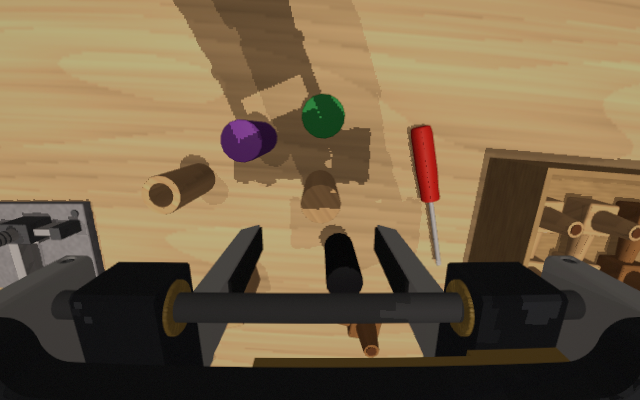

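```bash
python3 - <<'E'
from h import *
i=cv2.imread("pics/wrist1.png")[150:250,260:380];cv2.imwrite("pics/w1c.png",cv2.resize(i,None,fx=6,fy=6,interpolation=cv2.INTER_CUBIC))
E
```

```text
(no output)
```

View pics/w1c.png

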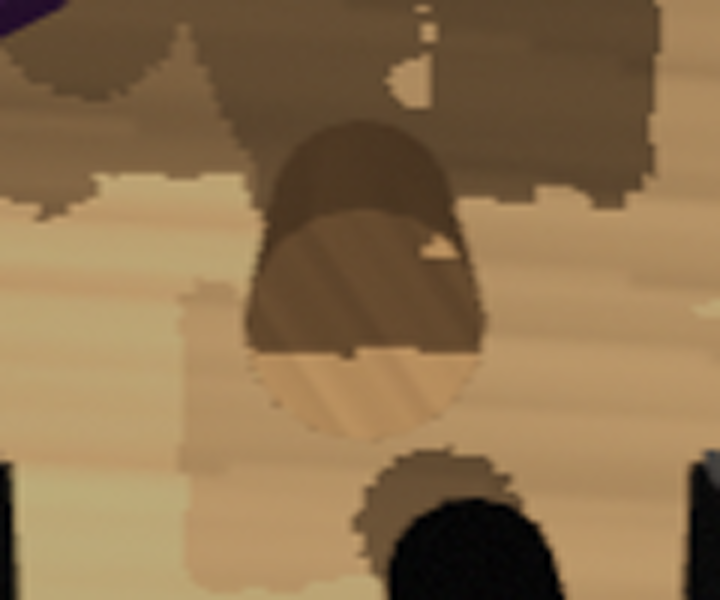

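```bash
python3 - <<'E'
from h import *
c=load("wrist1")
P=onz(c,(320.6,203.6),.1);print(P)
print(onz(c,(320.6,203.6-19.8),0),"radius",[onz(c,(260+x/6,203.6),.1)[1]for x in(247,486)])
go((P[0],(P[1]+.259)/2,.039))
E
```

```text
[0.46015694 0.26286887 0.1       ]
[0.45996478 0.26372369 0.        ] radius [np.float64(0.24394285438791005), np.float64(0.2827391887790872)]
t 1.12 pos [0.4604 0.2597 0.19  ] rot [-3.1410e+00 -9.0000e-04 -3.0755e+00] F [ 0.45  0.11 -0.54] w 0.0756
norm turn [0. 0. 0.] shift [0.     0.0027 0.3021] dist 0.151
```

Request:
servo_tool --moves '[[[0,0,0,0,0.006,0.06,0.2],[0,0,0,0,0.006,0.12,0.2],[0,0,0,0,0.006,0.17,0.2],[0,0,0,0,0.006,0.22,0.2],[0,0,0,0,0.006,0.26,0.2],[0,0,0,0,0.006,0.29,0.2],[0,0,0,0,0.006,0.302,0.2],[0,0,0,0,0.006,0.302,0.3],[0,0,0,0,0.006,0.302,0.4],[0,0,0,0,0.006,0.302,0.45],[0,0,0,0,0.006,0.302,0.5],[0,0,0,0,0.006,0.302,0.6]]]' --squeeze 15

```text
time_s: 2.12
ee_pos: [0.4604, 0.2628, 0.0399]
eef_rot: [-3.141, 0.0, -3.075]
force: [0.8, -0.4, -0.3]
grip_width: 0.0454
```

Request:
servo_tool --moves '[[[0,0,0,0,0,0,0.8],[0,0,0,0,0,0,0.9],[0,0,0,0,0,0,0.9]]]'

```text
time_s: 2.37
ee_pos: [0.4605, 0.2629, 0.0401]
eef_rot: [3.142, 0.001, -3.075]
force: [-0.6, -0.6, 2.1]
grip_width: 0.0399
```

```bash
python3 - <<'E'
from h import *
from station import camera
go((.5836,-.1986,.2),np.pi+.0655)
c=camera("side");cv2.imwrite("pics/side2.png",cv2.resize(c["color"][100:240,180:360,::-1],None,fx=4,fy=4))
E
```

```text
t 2.37 pos [0.4605 0.2629 0.0401] rot [ 3.1415e+00  9.0000e-04 -3.0754e+00] F [-0.64 -0.58  2.12] w 0.0399
norm turn [0.     0.0006 0.0004] shift [-0.1849 -0.9372 -0.3196] dist 0.5037
```

View pics/side2.png

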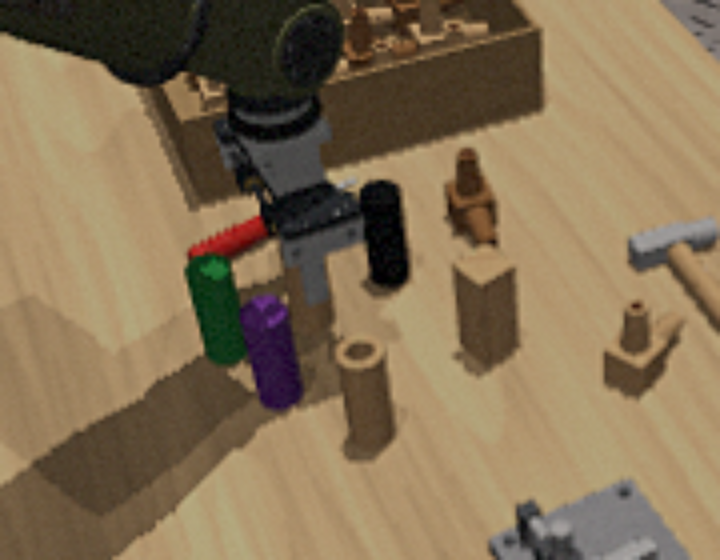

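The side view shows the rod gripped upright at about (310,300) of the crop. The opening is 39.9 mm, and the neighbouring parts are untouched.

Request:
servo_tool --moves '[[[0,0,0,0,0,-0.03,0.9],[0,0,0,0,0,-0.1,0.9],[0,0,0,0,0,-0.18,0.9],[0,0,0,0,0,-0.26,0.9],[0,0,0,0,-0.04,-0.31,0.9],[0,0,0,-0.02,-0.1,-0.32,0.9],[0,0,0,-0.035,-0.18,-0.32,0.9],[0,0,0,-0.05,-0.26,-0.32,0.9],[0,0,0,-0.067,-0.34,-0.32,0.9],[0,0,0,-0.08,-0.42,-0.32,0.9],[0,0,0,-0.1,-0.5,-0.32,0.9],[0,0,0,-0.115,-0.58,-0.32,0.9]]]'

```text
time_s: 3.42
ee_pos: [0.5371, -0.0247, 0.2002]
eef_rot: [3.142, 0.001, -3.075]
force: [1.4, 0.4, -0.6]
grip_width: 0.0399
```

```bash
python3 - <<'E'
from h import *
go((.5836,-.1986,.2),np.pi+.0655)
E
```

```text
t 3.42 pos [ 0.5371 -0.0247  0.2002] rot [ 3.1415e+00  9.0000e-04 -3.0754e+00] F [ 1.4   0.4  -0.56] w 0.0399
norm turn [0.     0.0006 0.0004] shift [-0.0698 -0.3531  0.0004] dist 0.18
```

Request:
servo_tool --moves '[[[0,0,0,-0.015,-0.075,0,0.9],[0,0,0,-0.03,-0.15,0,0.9],[0,0,0,-0.045,-0.22,0,0.9],[0,0,0,-0.057,-0.28,0,0.9],[0,0,0,-0.066,-0.33,0,0.9],[0,0,0,-0.07,-0.353,0,0.9],[0,0,0,-0.07,-0.353,0,0.9],[0,0,0,-0.07,-0.353,0,0.9]]]'

```text
time_s: 4.08
ee_pos: [0.5835, -0.1981, 0.1998]
eef_rot: [3.141, 0.0, -3.076]
force: [-1.0, 0.2, -0.0]
grip_width: 0.0394
```

```bash
python3 - <<'E'
from h import *
from station import camera
go((.5836,-.1986,.2),np.pi+.0655)
for n in("wrist","side"):
    c=camera(n);cv2.imwrite(f"pics/{n}3.png",c["color"][:,:,::-1]);pickle.dump(c,open(f"{n}3.pkl","wb"))
E
```

```text
t 4.08 pos [ 0.5835 -0.1981  0.1998] rot [ 3.1409e+00  2.0000e-04 -3.0760e+00] F [-0.99  0.15 -0.02] w 0.0394
norm turn [0.0004 0.0001 0.0001] shift [-0.0002 -0.0009 -0.0004] dist 0.0005
```

View pics/wrist3.png

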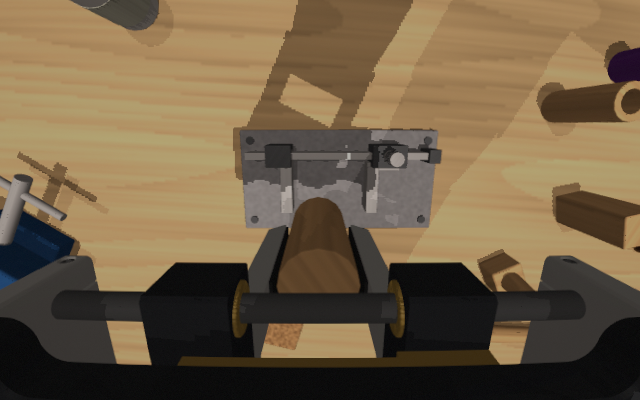

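View pics/side3.png

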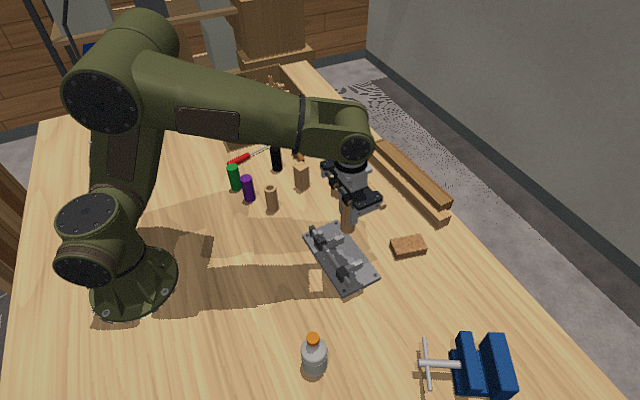

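```bash
python3 - <<'E'
from h import *
c=load("wrist3")
for p in((243,130),(437,130),(430,228),(246,227)):print(p,onz(c,p,.015))
print("post",onz(c,(397,159),.082))
i=cv2.imread("pics/wrist3.png")[115:245,230:450];cv2.imwrite("pics/w3c.png",cv2.resize(i,None,fx=3.6,fy=3.6,interpolation=cv2.INTER_CUBIC))
E
```

```text
(243, 130) [ 0.52026511 -0.2943951   0.015     ]
(437, 130) [ 0.50396896 -0.05293736  0.015     ]
(430, 228) [ 0.63308291 -0.04076046  0.015     ]
(246, 227) [ 0.64784881 -0.29011525  0.015     ]
post [ 0.53742403 -0.11755511  0.082     ]
```

View pics/w3c.png

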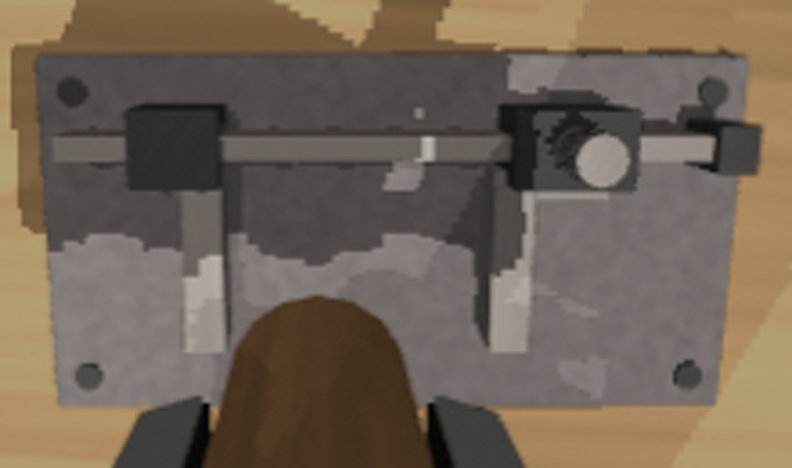

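```bash
python3 - <<'E'
from h import *
c=load("wrist3")
f=lambda p:((p[0]+.5)/3.6-.5+230,(p[1]+.5)/3.6-.5+115)
P=[onz(c,f(p),.015)[:2] for p in((38,55),(748,55),(717,405),(58,406))]
P=np.array(P);print(P.round(4),P.mean(0))
print("sides",[np.linalg.norm(P[i]-P[i-1]).round(4) for i in range(4)])
y=(P[1]-P[0])+(P[2]-P[3]);y/=np.linalg.norm(y);x=np.array([y[1],-y[0]])
print("yaw",np.arctan2(-y[0],y[1]))
for C in (P.mean(0),np.array([.577,-.175])):
  for n,p,z in(("fix",(224,350),.042),("fix2",(224,200),.042),("slid",(490,350),.042),("slid2",(495,200),.042),("post",(603,160),.082)):
    w=onz(c,f(p),z)[:2]-C;print(n,"gauge",(w@x).round(4),(w@y).round(4))
E
```

```text
[[ 0.5204 -0.2979]
 [ 0.5038 -0.0524]
 [ 0.632  -0.0426]
 [ 0.6485 -0.2905]] [ 0.57615795 -0.17084688]
sides [np.float64(0.1283), np.float64(0.246), np.float64(0.1285), np.float64(0.2484)]
yaw 0.06692071631284344
fix gauge 0.0341 -0.0586
fix2 gauge -0.0175 -0.0574
slid gauge 0.0342 0.0325
slid2 gauge -0.0174 0.0321
post gauge -0.035 0.0559
fix gauge 0.0335 -0.0544
fix2 gauge -0.0181 -0.0532
slid gauge 0.0337 0.0367
slid2 gauge -0.018 0.0363
post gauge -0.0356 0.0601
```

Request:
servo_tool --moves '[[[0,0,0,0,0.006,0.05,0.9],[0,0,0,0,0.006,0.11,0.9],[0,0,0,0,0.006,0.17,0.9],[0,0,0,0,0.006,0.22,0.9],[0,0,0,0,0.006,0.255,0.9],[0,0,0,0,0.006,0.275,0.9],[0,0,0,0,0.006,0.281,0.9],[0,0,0,0,0.006,0.281,0.9],[0,0,0,0,0.006,0.281,0.9]]]'

```text
time_s: 4.93
ee_pos: [0.5841, -0.194, 0.0611]
eef_rot: [-3.141, 0.002, -3.074]
force: [-0.2, 0.6, -0.2]
grip_width: 0.0397
```

```bash
python3 - <<'E'
from h import *
from station import camera
go((.583,-.195,.055))
for n in("wrist","side"):
    c=camera(n);pickle.dump(c,open(f"{n}4.pkl","wb"));k=c["color"][:,:,::-1]
    cv2.imwrite(f"pics/{n}4.png",cv2.resize(k[200:310,280:400],None,fx=5,fy=5) if n=="side" else k)
E
```

```text
t 4.93 pos [ 0.5841 -0.194   0.0611] rot [-3.1412e+00  2.4000e-03 -3.0739e+00] F [-0.21  0.55 -0.16] w 0.0397
norm turn [0. 0. 0.] shift [ 0.0024 -0.0018  0.0122] dist 0.0063
```

View pics/wrist4.png

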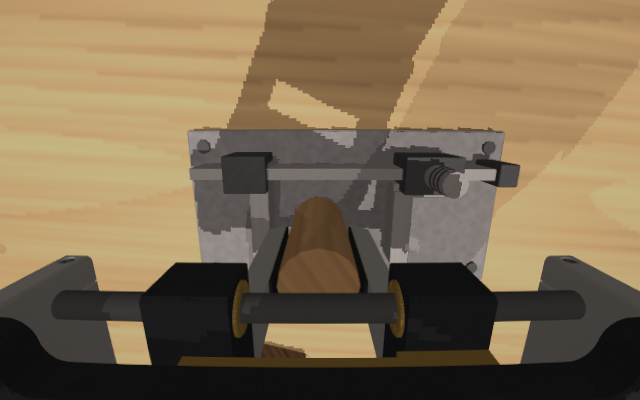

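View pics/side4.png

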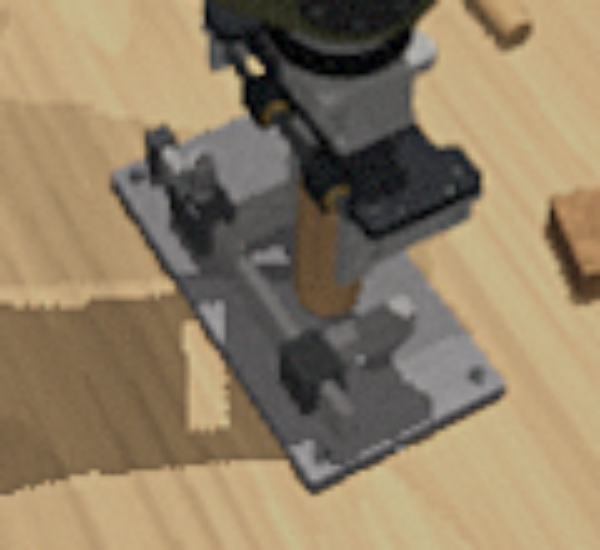

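The rod hangs between the jaws, clear of both, with its lower end at about (330,300) in the side crop. I'm lowering it slowly now.

Request:
servo_tool --moves '[[[0,0,0,0,0,0.004,0.9],[0,0,0,0,0,0.008,0.9],[0,0,0,0,0,0.01,0.9],[0,0,0,0,0,0.01,0.9]]]'

```text
time_s: 5.37
ee_pos: [0.584, -0.1942, 0.056]
eef_rot: [-3.141, 0.002, -3.074]
force: [-0.2, 0.0, -1.7]
grip_width: 0.0399
```

Request:
servo_tool --moves '[[[0,0,0,0,0,0.001,0.9],[0,0,0,0,0,0.002,0.9],[0,0,0,0,0,0.002,0.9]]]'

```text
time_s: 5.62
ee_pos: [0.5841, -0.1943, 0.0552]
eef_rot: [-3.141, 0.003, -3.074]
force: [-0.4, 1.0, 1.9]
grip_width: 0.0395
```

Request:
servo_tool --moves '[[[0,0,0,0,0,0.001,0.9],[0,0,0,0,0,0.002,0.9],[0,0,0,0,0,0.002,0.9]]]'

```text
time_s: 5.87
ee_pos: [0.5842, -0.1943, 0.0551]
eef_rot: [-3.141, 0.003, -3.074]
force: [-4.5, 1.2, 7.9]
grip_width: 0.0398
```

```bash
python3 - <<'E'
from station import get_obs
print(get_obs()); print(get_obs()["force"])
E
```

```text
{'time_s': 5.8667, 'qpos': array([-3.80920831e-01,  5.95894684e-01,  1.46452035e+00,  7.49581907e-04,
        1.07818500e+00, -2.01931799e+00]), 'joint_vel': array([-9.86489399e-05, -1.20981772e-03, -6.85259550e-04, -1.88845227e-05,
       -5.86445129e-04,  8.97187187e-04]), 'tau': array([-5.95385022e-02, -6.03231454e+01, -3.01763999e+01, -8.53528013e-02,
       -1.23328865e+00, -2.45513156e-02]), 'ee_pos': array([ 0.58420324, -0.19434372,  0.05510473]), 'eef_rot': array([-3.14089109e+00,  2.98336864e-03, -3.07434428e+00]), 'force': array([-4.45941408,  1.21406294,  7.86292407]), 'moment': array([ 0.54196683,  0.88522582, -0.01042996]), 'grip_width': 0.03975625037945601}
[-4.45941408  1.21406294  7.86292407]
```

Request:
servo_tool --moves '[[[0,0,0,0,0,-0.001,0.6],[0,0,0,0,0,-0.001,0.45],[0,0,0,0,0,-0.001,0.35],[0,0,0,0,0,-0.001,0.3],[0,0,0,0,0,-0.001,0.25],[0,0,0,0,0,-0.001,0.25],[0,0,0,0,0,-0.03,0.25],[0,0,0,0,0,-0.1,0.25],[0,0,0,0,0,-0.18,0.25],[0,0,0,0,0,-0.25,0.25],[0,0,0,0,0,-0.25,0.25]]]'

```text
time_s: 6.78
ee_pos: [0.586, -0.1951, 0.1878]
eef_rot: [-3.136, 0.013, -3.074]
force: [0.9, -0.6, 1.0]
grip_width: 0.0708
```

```bash
python3 - <<'E'
from h import *
from station import camera
go((.583,-.195,.055))
for n in("wrist","side"):
    c=camera(n);pickle.dump(c,open(f"{n}5.pkl","wb"));k=c["color"][:,:,::-1]
    cv2.imwrite(f"pics/{n}5.png",cv2.resize(k[200:310,280:400],None,fx=5,fy=5) if n=="side" else k)
E
```

```text
t 6.78 pos [ 0.586  -0.1951  0.1878] rot [-3.1362  0.0127 -3.0743] F [ 0.89 -0.59  0.96] w 0.0708
norm turn [0. 0. 0.] shift [0.0094 0.0021 0.2656] dist 0.1329
```

View pics/wrist5.png

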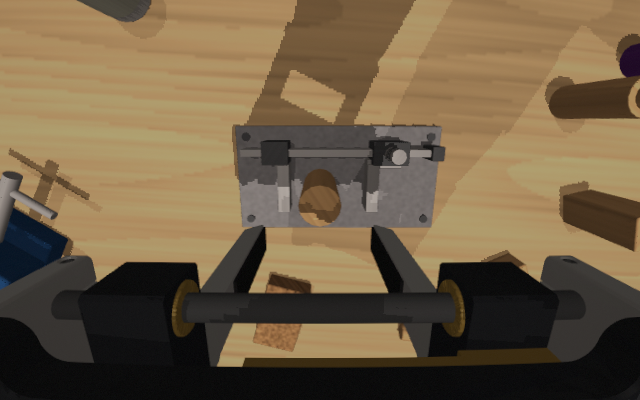

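View pics/side5.png

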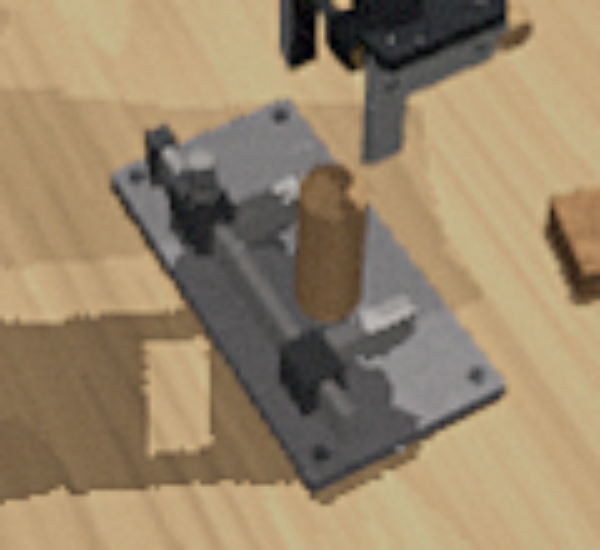

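The rod stands free between the jaws and has not tipped: at (320,197) in the wrist view and upright in the side crop. Next I close the fingers and go behind the thumb post.

```bash
python3 - <<'E'
from h import *
c=load("wrist5");print("post",onz(c,(399.5,157),.082)); print("rod",onz(c,(320,206),.115))
go((.536,-.087,.19),np.pi+.0665)
E
```

```text
post [ 0.53793505 -0.11662736  0.082     ]
rod [ 0.58427512 -0.19257989  0.115     ]
t 6.88 pos [ 0.5842 -0.1944  0.1812] rot [-3.1398  0.0052 -3.0743] F [-0.3  -0.6  -0.16] w 0.0707
norm turn [-0.0011  0.0033  0.0005] shift [ 0.0817  0.2208 -0.0184] dist 0.1181
```

Request:
servo_tool --moves '[[[0,0,0,0.02,0.05,-0.018,0.5],[-0.001,0.003,0,0.04,0.11,-0.018,1],[-0.001,0.003,0,0.06,0.17,-0.018,1],[-0.001,0.003,0,0.075,0.21,-0.018,1],[-0.001,0.003,0,0.082,0.221,-0.018,1],[-0.001,0.003,0,0.082,0.221,-0.018,1],[-0.001,0.003,0,0.082,0.221,-0.018,1],[-0.001,0.003,0,0.082,0.221,-0.018,1],[-0.001,0.003,0,0.082,0.221,-0.018,1]]]' --squeeze 10

```text
time_s: 7.63
ee_pos: [0.536, -0.0879, 0.1893]
eef_rot: [-3.142, -0.0, -3.075]
force: [0.2, 0.5, -0.5]
grip_width: 0.0142
```

```bash
python3 - <<'E'
from h import *
from station import camera
go((.536,-.087,.06),np.pi+.0665)
c=camera("wrist");pickle.dump(c,open(f"wrist6.pkl","wb"));cv2.imwrite("pics/wrist6.png",c["color"][:,:,::-1])
E
```

```text
t 7.63 pos [ 0.536  -0.0879  0.1893] rot [-3.1415e+00 -2.0000e-04 -3.0754e+00] F [ 0.22  0.47 -0.48] w 0.0142
norm turn [-0.     -0.0001 -0.0002] shift [-1.000e-04  1.800e-03  2.585e-01] dist 0.1293
```

View pics/wrist6.png

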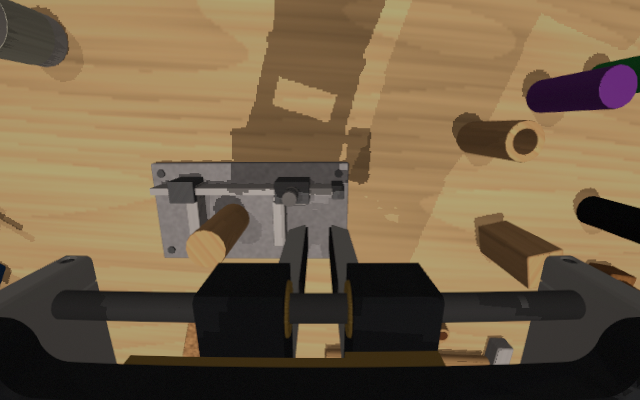

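Request:
servo_tool --moves '[[[0,0,0,0,0.004,0,1],[0,0,0,0,0.004,0,1],[0,0,0,0,0.004,0.04,1],[0,0,0,0,0.004,0.1,1],[0,0,0,0,0.004,0.16,1],[0,0,0,0,0.004,0.21,1],[0,0,0,0,0.004,0.24,1],[0,0,0,0,0.004,0.256,1],[0,0,0,0,0.004,0.256,1],[0,0,0,0,0.004,0.256,1]]]'

```text
time_s: 8.52
ee_pos: [0.5362, -0.0859, 0.062]
eef_rot: [-3.141, 0.0, -3.075]
force: [-0.1, 0.5, -0.5]
grip_width: 0.0002
```

```bash
python3 - <<'E'
from h import *
from station import camera
go((.536,-.087,.06),np.pi+.0665)
for n in("wrist","side"):
    c=camera(n);pickle.dump(c,open(f"{n}7.pkl","wb"));k=c["color"][:,:,::-1]
    cv2.imwrite(f"pics/{n}7.png",cv2.resize(k[200:310,280:400],None,fx=5,fy=5) if n=="side" else k)
E
```

```text
t 8.52 pos [ 0.5362 -0.0859  0.062 ] rot [-3.1414e+00  4.0000e-04 -3.0755e+00] F [-0.13  0.52 -0.47] w 0.0002
norm turn [-0.0001  0.0003 -0.0002] shift [ 0.0006 -0.0021  0.0039] dist 0.0022
```

View pics/wrist7.png

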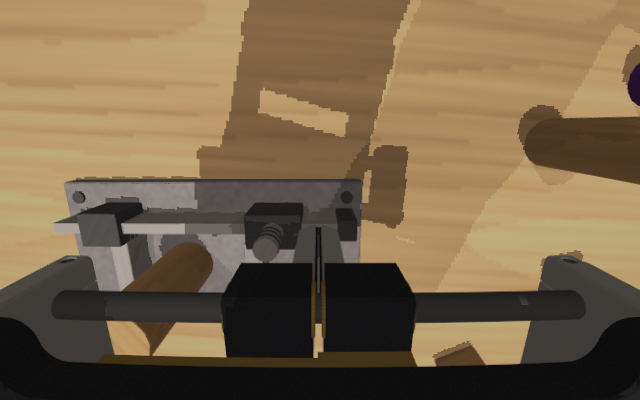

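View pics/side7.png

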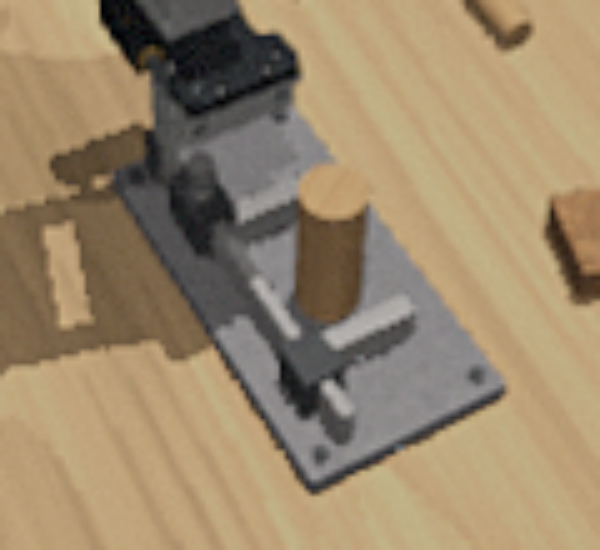

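Request:
servo_tool --moves '[[[0,0,0,0,-0.008,0,1],[0,0,0,0,-0.016,0,1],[0,0,0,0,-0.024,0,1],[0,0,0,0,-0.032,0,1],[0,0,0,0,-0.04,0,1],[0,0,0,0,-0.048,0,1],[0,0,0,0,-0.054,0,1],[0,0,0,0,-0.06,0,1],[0,0,0,0,-0.066,0,1],[0,0,0,0,-0.072,0,1],[0,0,0,0,-0.078,0,1],[0,0,0,0,-0.08,0,1]]]'

```text
time_s: 9.62
ee_pos: [0.5393, -0.1263, 0.0627]
eef_rot: [-3.141, 0.002, -3.076]
force: [0.7, 2.5, 1.9]
grip_width: 0.0001
```

```bash
cat >> h.py <<'E'
def feel(n=6,tag=None):
    from station import camera,get_obs
    F=[];P=[]
    for i in range(n):
        c=camera("side" if i%2 else "wrist")
        o=get_obs();F.append(o["force"]);P.append(o["ee_pos"])
        if tag:
            k=c["color"][:,:,::-1]
            if i==0:cv2.imwrite(f"pics/wrist{tag}.png",k);pickle.dump(c,open(f"wrist{tag}.pkl","wb"))
            if i==1:cv2.imwrite(f"pics/side{tag}.png",cv2.resize(k[200:310,280:400],None,fx=5,fy=5,interpolation=cv2.INTER_CUBIC))
    F=np.array(F);y=np.array([-.0665,.998,0])
    print("t",round(o["time_s"],2),"pos",np.mean(P,0).round(4),"s",(np.mean(P,0)@y).round(4),"Fy",(F@y).round(2),"mean",(F@y).mean().round(2),"Fxyz",F.mean(0).round(2),"rot",o["eef_rot"].round(4))
E
python3 -c "
from h import *
feel(6,'8')"
```

```text
t 9.92 pos [ 0.5391 -0.1261  0.0625] s -0.1617 Fy [0.9  0.28 0.52 1.15 0.24 0.66] mean 0.62 Fxyz [-0.23  0.61 -0.04] rot [-3.1408e+00  1.5000e-03 -3.0754e+00]
```

View pics/side8.png

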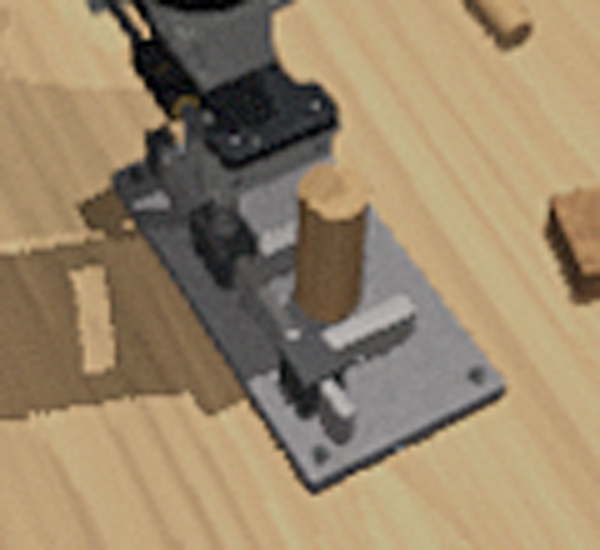

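View pics/wrist8.png

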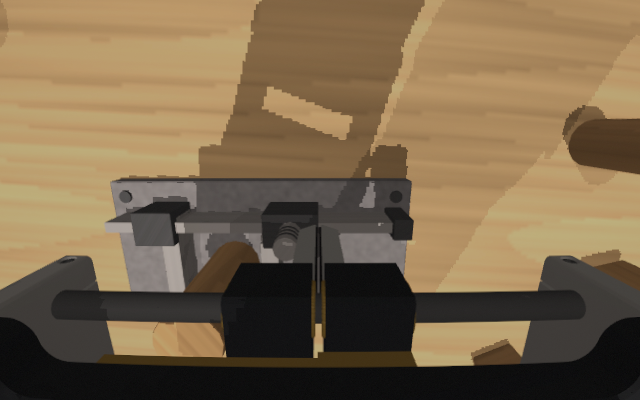

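Request:
servo_tool --moves '[[[0,0,0,0,-0.003,0,1],[0,0,0,0,-0.006,0,1],[0,0,0,0,-0.009,0,1],[0,0,0,0,-0.012,0,1],[0,0,0,0,-0.015,0,1],[0,0,0,0,-0.018,0,1]]]'

```text
time_s: 10.42
ee_pos: [0.5397, -0.1349, 0.0625]
eef_rot: [-3.141, 0.001, -3.075]
force: [-0.4, 4.4, 1.3]
grip_width: 0.0005
```

Request:
servo_tool --moves '[[[0,0,0,0,-0.002,0,1],[0,0,0,0,-0.004,0,1],[0,0,0,0,-0.006,0,1]]]'

```text
time_s: 10.67
ee_pos: [0.5398, -0.138, 0.0625]
eef_rot: [-3.141, 0.001, -3.075]
force: [0.5, 2.9, 1.0]
grip_width: 0.0004
```

```bash
python3 -c "
from h import *
feel(2,'9')"
```

```text
t 10.77 pos [ 0.5399 -0.1381  0.0625] s -0.1737 Fy [2.37 1.29] mean 1.83 Fxyz [-0.57  1.79  0.71] rot [-3.1409e+00  1.5000e-03 -3.0755e+00]
```

View pics/side9.png

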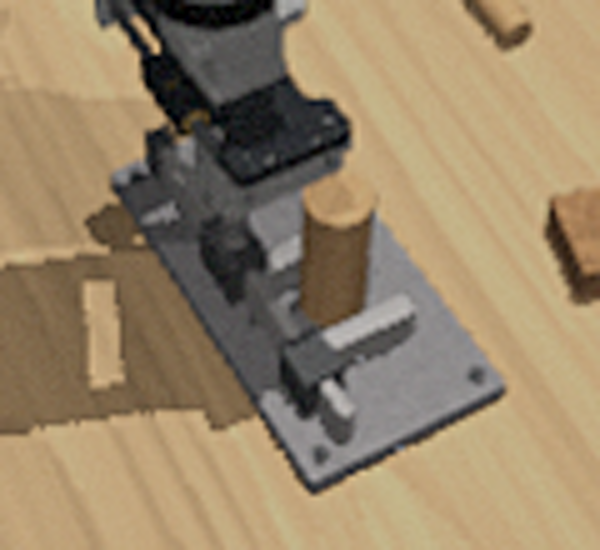

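View pics/wrist9.png

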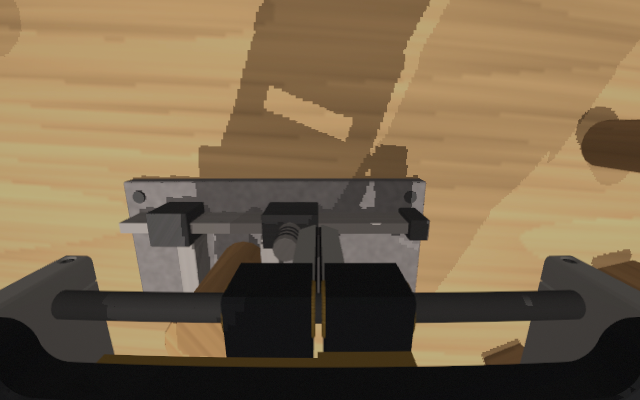

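The side view shows the rod being pushed: its top moved from (333,180) to (340,188). It is still a few mm off the fixed jaw, so I go on slowly.

Request:
servo_tool --moves '[[[0,0,0,0,-0.001,0,1],[0,0,0,0,-0.002,0,1],[0,0,0,0,-0.003,0,1],[0,0,0,0,-0.004,0,1]]]'

```text
time_s: 11.1
ee_pos: [0.54, -0.1401, 0.0625]
eef_rot: [-3.141, 0.002, -3.075]
force: [-0.3, 2.9, 1.7]
grip_width: 0.0006
```

Request:
servo_tool --moves '[[[0,0,0,0,-0.001,0,1],[0,0,0,0,-0.002,0,1],[0,0,0,0,-0.003,0,1]]]'

```text
time_s: 11.35
ee_pos: [0.5401, -0.1417, 0.0625]
eef_rot: [-3.141, 0.001, -3.075]
force: [0.4, 3.1, 0.5]
grip_width: 0.0007
```

```bash
python3 -c "
from h import *
feel(2,'10')"
```

```text
t 11.45 pos [ 0.5401 -0.1417  0.0625] s -0.1773 Fy [2.89 2.33] mean 2.61 Fxyz [0.03 2.62 0.78] rot [-3.1409e+00  1.4000e-03 -3.0755e+00]
```

View pics/side10.png

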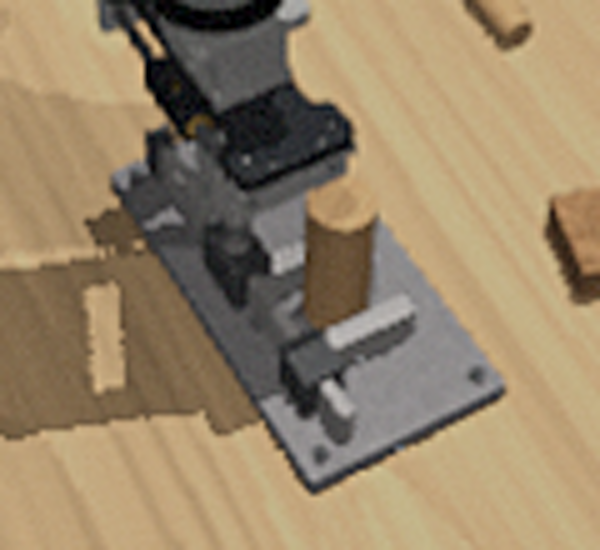

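Request:
servo_tool --moves '[[[0,0,0,0,-0.001,0,1],[0,0,0,0,-0.002,0,1]]]'

```text
time_s: 11.62
ee_pos: [0.5401, -0.1427, 0.0625]
eef_rot: [-3.141, 0.001, -3.076]
force: [-0.2, 3.6, 1.3]
grip_width: 0.0002
```

Request:
servo_tool --moves '[[[0,0,0,0,-0.001,0,1],[0,0,0,0,-0.002,0,1]]]'

```text
time_s: 11.78
ee_pos: [0.5402, -0.1438, 0.0625]
eef_rot: [-3.141, 0.001, -3.075]
force: [0.5, 2.9, 1.4]
grip_width: 0.0008
```

```bash
python3 -c "
from h import *
feel(2,'11')"
```

```text
t 11.88 pos [ 0.5403 -0.1438  0.0625] s -0.1795 Fy [2.64 2.61] mean 2.62 Fxyz [0.32 2.65 0.24] rot [-3.1409e+00  1.5000e-03 -3.0755e+00]
```

View pics/side11.png

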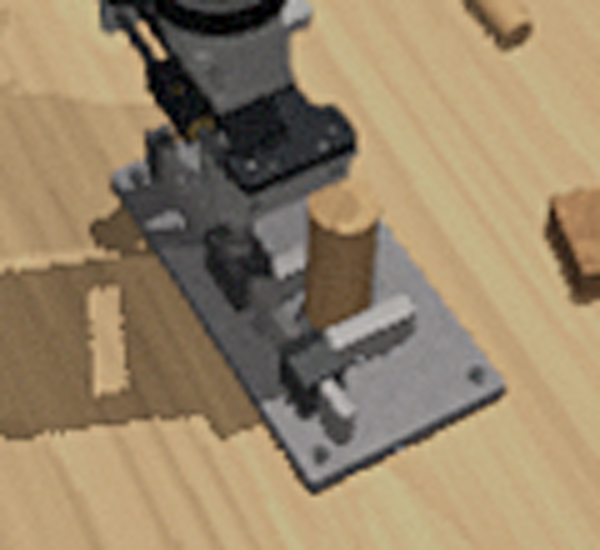

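View pics/wrist11.png

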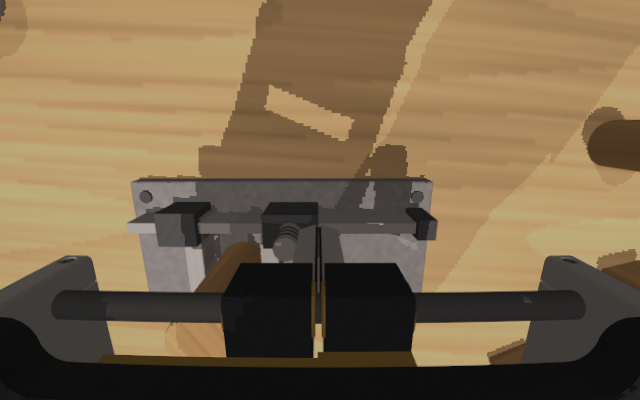

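Request:
servo_tool --moves '[[[0,0,0,0,-0.001,0,1],[0,0,0,0,-0.002,0,1]]]'

```text
time_s: 12.05
ee_pos: [0.5403, -0.1448, 0.0625]
eef_rot: [-3.141, 0.001, -3.076]
force: [0.1, 2.6, 0.6]
grip_width: 0.0005
```

Request:
servo_tool --moves '[[[0,0,0,0,-0.001,0,1],[0,0,0,0,-0.002,0,1]]]'

```text
time_s: 12.22
ee_pos: [0.5404, -0.1459, 0.0625]
eef_rot: [-3.141, 0.001, -3.075]
force: [-0.3, 3.7, 1.0]
grip_width: 0.0002
```

```bash
python3 - <<'E'
from h import *
feel(2,'12')
i=cv2.imread("pics/wrist12.png")[170:300,110:330];cv2.imwrite("pics/w12c.png",cv2.resize(i,None,fx=3.6,fy=3.6,interpolation=cv2.INTER_CUBIC))
E
```

```text
t 12.32 pos [ 0.5404 -0.1459  0.0625] s -0.1816 Fy [3.12 2.08] mean 2.6 Fxyz [0.03 2.61 0.66] rot [-3.1408e+00  1.5000e-03 -3.0756e+00]
```

View pics/w12c.png

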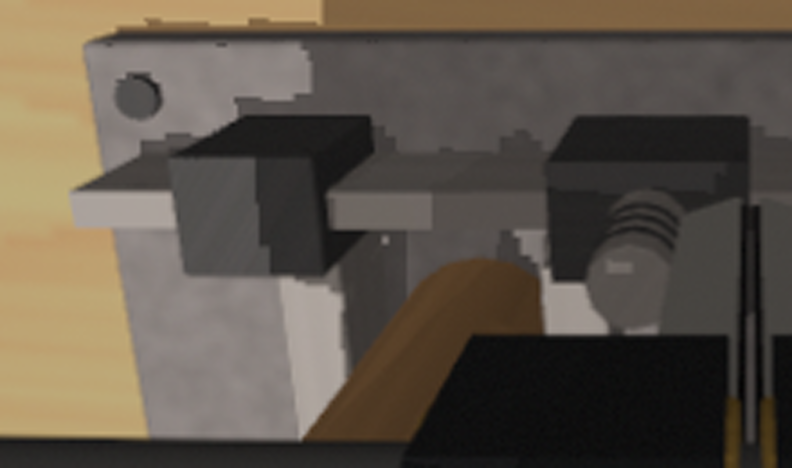

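Request:
servo_tool --moves '[[[0,0,0,0,-0.0007,0,1],[0,0,0,0,-0.0014,0,1]]]'

```text
time_s: 12.48
ee_pos: [0.5404, -0.1466, 0.0625]
eef_rot: [-3.141, 0.001, -3.076]
force: [-0.2, 2.8, -0.2]
grip_width: 0.0002
```

Request:
servo_tool --moves '[[[0,0,0,0,-0.0007,0,1],[0,0,0,0,-0.0014,0,1]]]'

```text
time_s: 12.65
ee_pos: [0.5405, -0.1474, 0.0625]
eef_rot: [-3.141, 0.001, -3.076]
force: [0.4, 3.3, 1.0]
grip_width: 0.0004
```

```bash
python3 - <<'E'
from h import *
feel(3,'13')
i=cv2.imread("pics/wrist13.png")[170:300,110:330];cv2.imwrite("pics/w13c.png",cv2.resize(i,None,fx=3.6,fy=3.6,interpolation=cv2.INTER_CUBIC))
E
```

```text
t 12.8 pos [ 0.5405 -0.1474  0.0625] s -0.183 Fy [3.3  3.08 3.22] mean 3.2 Fxyz [0.18 3.22 0.59] rot [-3.1408e+00  1.5000e-03 -3.0756e+00]
```

View pics/w13c.png

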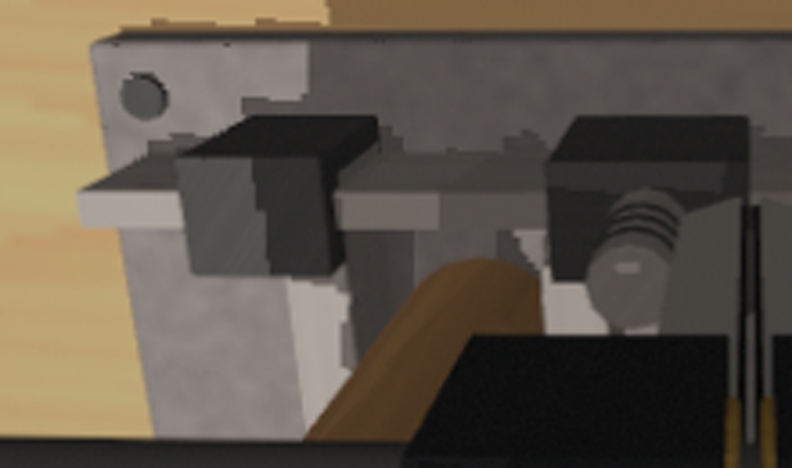

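Request:
servo_tool --moves '[[[0,0,0,0,-0.0006,0,1],[0,0,0,0,-0.001,0,1]]]'

```text
time_s: 12.97
ee_pos: [0.5405, -0.1479, 0.0625]
eef_rot: [-3.141, 0.002, -3.076]
force: [-0.0, 3.3, 0.7]
grip_width: 0.0005
```

```bash
python3 -c "
from h import *
feel(3)"
```

```text
t 13.12 pos [ 0.5405 -0.1479  0.0625] s -0.1836 Fy [2.84 2.78 1.41] mean 2.35 Fxyz [-0.04  2.35  0.71] rot [-3.1408e+00  1.5000e-03 -3.0755e+00]
```

Still only drag. I continue in 0.5 mm steps.

Request:
servo_tool --moves '[[[0,0,0,0,-0.0006,0,1],[0,0,0,0,-0.0012,0,1]]]'

```text
time_s: 13.28
ee_pos: [0.5406, -0.1485, 0.0625]
eef_rot: [-3.141, 0.002, -3.076]
force: [0.3, 3.2, -0.3]
grip_width: 0.0005
```

```bash
python3 -c "
from h import *
feel(3)"
```

```text
t 13.43 pos [ 0.5405 -0.1485  0.0625] s -0.1842 Fy [3.94 2.63 2.23] mean 2.93 Fxyz [0.33 2.96 0.68] rot [-3.1407e+00  1.5000e-03 -3.0756e+00]
```

Request:
servo_tool --moves '[[[0,0,0,0,-0.0006,0,1],[0,0,0,0,-0.0012,0,1]]]'

```text
time_s: 13.6
ee_pos: [0.5406, -0.149, 0.0625]
eef_rot: [-3.141, 0.001, -3.076]
force: [-0.0, 5.0, 1.0]
grip_width: 0.0007
```

```bash
python3 - <<'E'
from h import *
feel(3,'14')
i=cv2.imread("pics/wrist14.png")[170:300,110:330];cv2.imwrite("pics/w14c.png",cv2.resize(i,None,fx=3.6,fy=3.6,interpolation=cv2.INTER_CUBIC))
E
```

```text
t 13.75 pos [ 0.5406 -0.1491  0.0625] s -0.1847 Fy [4.61 4.02 4.39] mean 4.34 Fxyz [-0.27  4.33  1.12] rot [-3.1409e+00  1.5000e-03 -3.0756e+00]
```

View pics/w14c.png

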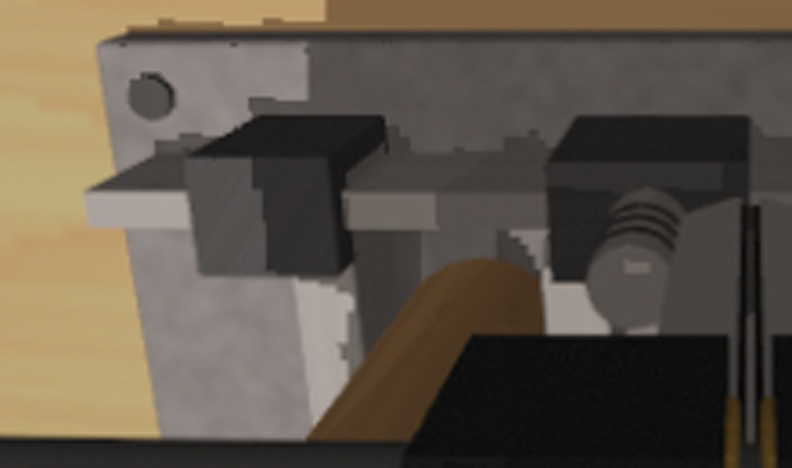

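The force has risen to about 4.3 N against a drag of about 2.8 N. One more step of about 0.25 mm will confirm the slope.

Request:
servo_tool --moves '[[[0,0,0,0,-0.0005,0,1],[0,0,0,0,-0.0005,0,1]]]'

```text
time_s: 13.92
ee_pos: [0.5406, -0.1492, 0.0625]
eef_rot: [-3.141, 0.001, -3.076]
force: [-0.3, 5.0, 1.1]
grip_width: 0.0003
```

```bash
python3 -c "
from h import *
feel(4)"
```

```text
t 14.12 pos [ 0.5406 -0.1492  0.0625] s -0.1849 Fy [4.66 4.83 4.43 4.87] mean 4.7 Fxyz [0.49 4.74 1.05] rot [-3.1410e+00  1.4000e-03 -3.0756e+00]
```

The 0.15–0.2 mm step raised the force another 0.4 N or so, so the rod is clamped lightly: about 1.9 N, roughly 0.013 rad of cocking. I'm backing straight off.

Request:
servo_tool --moves '[[[0,0,0,0,0.004,0,1],[0,0,0,0,0.015,0,1],[0,0,0,0,0.03,0,1],[0,0,0,0,0.045,0,1],[0,0,0,0,0.05,-0.03,1],[0,0,0,0,0.06,-0.1,1],[0,0,0,0,0.1,-0.18,1],[0,0,0,0,0.16,-0.25,1],[0,0,0,0,0.2,-0.28,1],[0,0,0,0,0.22,-0.28,1],[0,0,0,0,0.22,-0.28,1]]]'

```text
time_s: 15.03
ee_pos: [0.5332, -0.0373, 0.2032]
eef_rot: [-3.141, 0.004, -3.073]
force: [-0.3, -0.4, -0.5]
grip_width: 0.0002
```

```bash
python3 - <<'E'
from h import *
feel(2,'15')
from station import camera
c=camera("top");k=c["color"][:,:,::-1];cv2.imwrite("pics/top15.png",cv2.resize(k[160:240,310:420],None,fx=7,fy=7,interpolation=cv2.INTER_CUBIC));cv2.imwrite("pics/top15f.png",k)
E
```

```text
t 15.13 pos [ 0.5328 -0.0389  0.2016] s -0.0743 Fy [-0.21 -0.17] mean -0.19 Fxyz [ 0.44 -0.16  0.64] rot [-3.1410e+00 -1.0000e-04 -3.0747e+00]
```

View pics/side15.png

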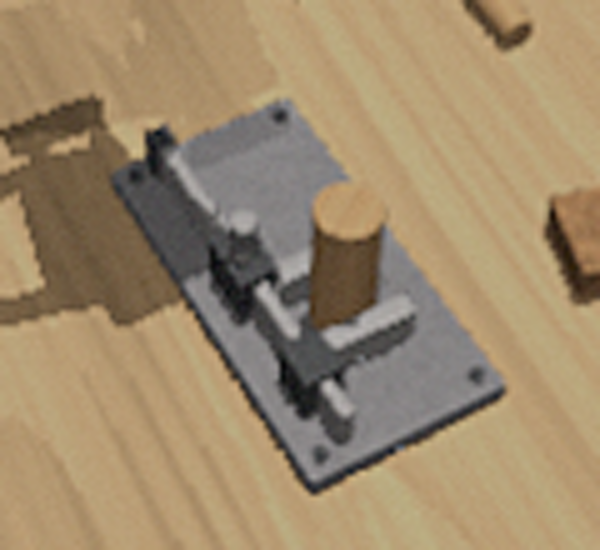

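View pics/wrist15.png

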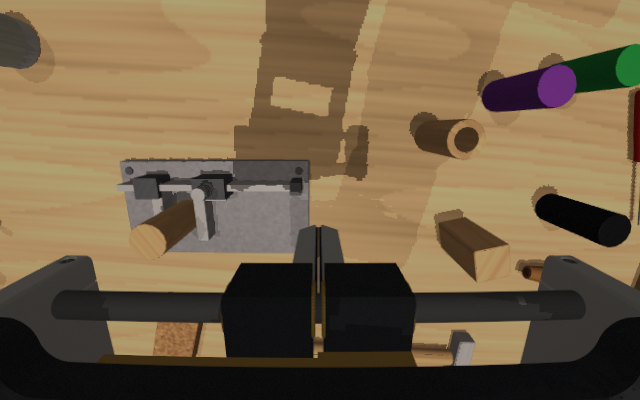

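View pics/top15.png

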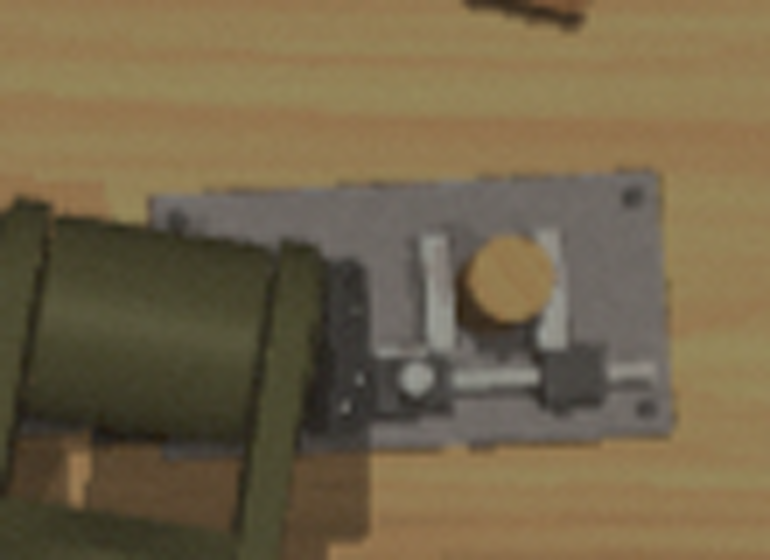

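The views agree. In the top crop the rod at (510,280) fills the gap between the two jaws once parallax is allowed for. The arm looks square, the rod stands upright inside the tips, and the gripper is well clear. I'm handing in.

```bash
python3 -c "
from station import hand_in;print(hand_in())"
```

```text
the job is handed in; nothing more can be done
None
```

The rod is standing on the gauge board between the jaws, and the sliding jaw is closed lightly on it with the robot clear. I handed the job in at about 15 s of the 61 s allowed.

- **Placing:** I picked the solid round rod from among the look-alikes and set it down at about gauge x +6, y -22 mm, inside the jaw tips. It stood upright when released.
- **Closing:** I pushed the thumb post along the beam with the closed fingers. The push stayed at the drag of about 2.8 N, then rose to 4.3 and 4.7 N over the last half millimetre. That is about 1.9 N on the rod, which works out to roughly 0.013 rad of cocking against the 0.035 limit.
- **Last checks:** The final top, side and wrist pictures show the rod upright and touching both jaws, with the arm looking square. The gripper is about 140 mm clear with the wrist force near zero. The neighbouring parts visible in those pictures look undisturbed.
- **Disagreements:** The three cameras differed by up to 7 mm on where the gauge sits along y, so I took a middle value and found the final contact by feel. I estimated the cocking from force rather than measuring it, and single force readings were noisy by about 0.5–1 N.

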